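# Lock the drive in its carrier and snap its clip cover on

### The arm

A 7-joint arm with a two-finger parallel gripper is mounted at the origin on the work surface. World frame = base frame: x ahead of the robot, y to its left, z up, the work surface at z = 0. Lengths are in m, angles in rad, forces in N, time in s.
With the tool pointing down it reaches from about 0.35 to 0.9 m from the base axis. Payload 8.1 kg.
Tool frame: the origin (TCP) lies between the finger pads; the fingertips stand 11 mm ahead of it and the grasp point (between the pads) lies 8 mm behind it; z points along the fingers, y is the line along which they close (so a half turn about z gives the same grasp; the last joint's range is limited). The gripper opens to 92 mm and grips with 3 to 60 N. Pads are 19 mm wide; open, the fingers measure 130 mm over their backs; the gripper's body (75 mm by 190 mm) begins 47 mm behind the grasp point.
Start: joints at [-1.246, 0.434, 0.025, 1.573, -0.012, 1.134, -0.075], TCP at [0.259, 0.569, 0.238] pointing down, gripper open.
Joint ranges: [-2.62, 2.62], [-0.44, 2.09], [-1.27, 1.32], [0.08, 2.57], [-1.32, 4.46], [0.12, 2], [-2.74, 2.74]. Speed limits (rad/s): [2.22, 2.22, 3.01, 3.01, 3.14, 3.14, 3.14].

### API

Orientations are given as a rotation vector (axis times angle).
In Python, from cell import observe, get_image, camera_params, sign_off gives the robot as it stands.
- The arm moves only by the shell command python3 -m pendant 'ROWS' [FORCE]. ROWS is JSON, one flat list of numbers, 7 for each row, row after row: the shift along the tool's x, y, z in m, then the turn, a rotation vector about the tool's x, y, z in rad, then the finger opening in m, from 0 to 0.0918. In form: [dx, dy, dz, rx, ry, rz, jaw, dx, dy, dz, rx, ry, rz, jaw, ...]. A call has 1 to 10 rows; each row shifts and turns the commanded pose from where the row before left it, along the tool's axes as they then stand; what a row does not reach is not made up. A row lasts 1/8 s, in which the tool goes at most 62.5 mm and 10.7 degrees, less where a joint would pass 70% of its speed; a pose out of reach is approached as far as the arm can. A call is refused whole if a number of a shift passes 0.0625 or a number of a turn 0.188, either way. A call with a gripper value outside its range is refused whole. The fingers move at their own pace and stop on an object; FORCE is the grip in N (left out, the last holds). Time passes only in rows, so rows that do not move let the fingers close. It gives the time, the measured TCP pose, the force, the opening and the grip force at its end, in the units of the state.
- observe(): the state, without advancing time (a new reading comes with each control period).
- get_image(name): name is "scene" or "top" or "wrist"; returns the picture (420x560x3 uint8, red, green, blue); there is no depth.
- camera_params(name): a dict with "intrinsics" (3x3 intrinsics, pixels), "eye" and "rotation" of the camera in the world; the wrist camera has in their place "T_tool_cam" (4x4, takes a point from camera to tool coordinates, whose origin is the TCP and whose axes are the flange's). Camera axes: x right, y down, z forward; pixel columns grow to the right and rows downward; lengths in m; the calibration is good to about 2 mm. A picture is of the moment at which its call begins: read the wrist's pose just before it. camera_params takes no time and is no camera call.
- sign_off(): hands the job in; it is judged then, once.
The state is a dict: "clock": time; "joints": joint angles; "dq": joint speeds; "joint_efforts": joint torques, N m; "position": TCP position; "ee_rot": TCP orientation; "force": force on the tool from outside, world axes, zero at the start; "ft_torque": the same for the moment, N m; "width": opening from 0.0 (shut) to 1.0 (fully open); "gripper_force": force on a finger pad.
Only numpy, scipy, OpenCV 4.12 (cv2) and the standard library are available. Lean on these libraries where they do the work, as an engineer would, in place of code of your own. Each camera call takes 0.05 s, during which the arm holds its last target. There are 200 camera calls.

### The job

Swing the hinged keeper bar of the aluminium drive carrier fully shut over the drive, into its detent. Then take the black clip cover out of the tray, set it over the other end of the drive and press it down until both spring clips snap over its ends, and keep it pressed: finish with the gripper still pushing the cover firmly down (about 8 N) onto its springy rubber strips. Leave everything else on the bench where it is.

Things in the scene. Friction and masses are not known exactly. Their poses are not given: they have to be found in the camera images.
- carrier: Aluminium drive carrier, fixed to the bench: base plate 128 (x) x 132 (y) x 5 mm. Origin: centre of the base's underside, at bench height; z up. It is turned about z by up to 0.3 rad. The keeper bar is at its -x end (the robot's side), the cover's seat at its +x end. A bare silver drive lies in its pocket.
- keeper_hinge (a point): Hinge axis (vertical) of the keeper bar, at carrier (-40, -50, 17) mm, half-way up the bar.
- keeper_post (a point): Middle of the keeper bar's black upright grip post: 10 mm across, 25 mm tall, from 20 to 45 mm above the bench; this point 32.5 mm above the bench and 78 mm from the hinge axis. The steel bar is 12 mm wide and 6 mm thick (14 to 20 mm above the bench) and reaches 100 mm from the hinge. Pocket walls below it: 13 mm high.
- keeper (a joint): Keeper bar's angle in rad: 0 = shut (bar along the carrier's +y, across the drive, against its stop); positive = open, swung towards the carrier's -x (anticlockwise seen from above). It swings level, stays where it is left (about 1 N at the post), and from about 0.17 down to 0.07 rad has to be pushed over a sprung brass ball (about 3 N at the post) before it drops into its detent at 0.
- clip_seat (a point): Where the centre of the cover's underside belongs: centre of the seat, at carrier (30, 0, 18) mm, the height of the unpressed rubber strips; its axes are the carrier's. Two rubber strips (34 x 6 mm) lie at y = -40 and +40 mm from it, and a spring clip stands at each end in y; the clips centre the cover in y, nothing guides it in x.
- cover_mid (a point): Loose black plastic clip cover, lying right way up in the tray. Plate 36 (x) x 89 (y) x 4 mm, its ends bevelled underneath, with a grip rib in its middle, 14 (x) x 34 (y) mm, rising 24 mm above the plate; 28 mm tall overall, about 60 g. This point: its centre, 14 mm above its underside. Its axes: y along the plate and the rib, z up. It is symmetrical, so either way round fits; its y has to lie along the carrier's y.
- tray: Shallow grey parts tray, fixed, 180 (x) x 140 (y) x 14 mm, walls 4 mm, floor 4 mm thick; origin: centre of its underside, at bench height. Carrier and tray may swap sides.
- strips (a joint): How far the cover's rubber strips are pressed down, in m: 0 = free, 0.0045 = bottomed. Spring 2.5 N per mm. With the cover snapped in but let go it is well under 0.001; the snap comes just before the cover touches them.
- clip_left (a joint): Steel spring clip at the carrier's +y end, 24 mm wide (x), top 38 mm above the bench. The gap between the two clips is 100 mm at the top and tapers to 84 mm; catches' undersides about 23 mm above the bench. Value: outward deflection in m, 0 at rest; about 0.0025 as the cover is forced past, then jumps back as it snaps in. Both clips together take about 8 N at the peak, dropping to nearly 0 at the snap.
- clip_right (a joint): The same for the clip at the carrier's -y end.
- drive_mid (a point): Centre of the silver drive, 100 x 70 x 7 mm, loose in the carrier's pocket with 2 mm play; its top is 12 mm above the bench.
- flask_mid (a point): Bystander, to be left alone: white plastic dropper flask, 44 mm across and 140 mm tall.
- paste_mid (a point): Bystander, to be left alone: small jar of paste, 40 mm across and 36 mm tall.
- phone_mid (a point): Bystander, to be left alone: white phone lying flat, 146 x 70 x 8 mm.
- mouse_mid (a point): Bystander, to be left alone: black computer mouse, 112 x 62 x 32 mm.
- driver_mid (a point): Bystander, to be left alone: screwdriver lying flat, 160 mm long.
- reel_mid (a point): Bystander, to be left alone: metal-wound reel with flanges, 60 mm across and 28 mm tall.
- board_mid (a point): Bystander, to be left alone: bare green circuit board lying flat, 90 x 50 mm.
- spacer_mid (a point): Bystander, to be left alone: brass ring, 20 mm across and 6 mm tall, lying in the tray at the end away from the robot.
Not all that is in view belongs to the job. What is shaped like the carrier but blue is not meant.

How it is judged:
By the outcome, as a careful person would: the job done as asked, in the order asked, and still so for the second after the job is handed in, while the arm keeps its last pose, push and grip.
It also fails if it takes over 51 s, if anything falls off the work surface, if the arm or the gripper's body presses on something with over 40 N, if the wrist force passes 120 N, or if a joint passes its speed limit or range.

## Working session

There is one attempt and no reset: what is moved stays moved. The work goes in short steps, Python scripts to look and compute and a shell command to move; the robot and the scene stay as the last step left them, time stands still between calls to the robot, and variables do not carry over. Pictures are saved under pics/ and viewed, at most 10 in all, crops included, and the job is handed in when it is done.

```bash
mkdir -p pics; ls
python3 - <<'E'
from cell import *
import cv2,numpy as np
s=observe();print({k:np.round(v,3) for k,v in s.items()})
a=get_image("top");b=get_image("scene")
cv2.imwrite("pics/top.png",a[:,:,::-1]);cv2.imwrite("pics/scene.png",b[:,:,::-1])
for n in("top","scene","wrist"):print(n,camera_params(n))
E
```

```text
pics
{'clock': np.float64(0.0), 'joints': array([-1.246,  0.435,  0.025,  1.574, -0.012,  1.134, -0.075]), 'dq': array([-0.   ,  0.   ,  0.   ,  0.001,  0.   , -0.   , -0.   ]), 'joint_efforts': array([ 1.0000e-03, -6.6786e+01,  9.8500e-01, -3.1445e+01, -6.1000e-02,
        4.3000e-02,  0.0000e+00]), 'position': array([0.259, 0.568, 0.237]), 'ee_rot': array([-6.67e-01, -3.07e+00,  3.00e-03]), 'force': array([ 0.086, -0.536, -0.125]), 'ft_torque': array([ 0.011, -0.001,  0.029]), 'gripper_force': np.float64(0.0), 'width': np.float64(1.001)}
top {'intrinsics': array([[436.25197373,   0.        , 282.60815398],
       [  0.        , 436.25197373, 213.25068865],
       [  0.        ,   0.        ,   1.        ]]), 'eye': array([0.47555315, 0.00738475, 1.38916841]), 'rotation': array([-2.17077783,  2.2218907 , -0.08309411])}
scene {'intrinsics': array([[458.98705932,   0.        , 282.45500465],
       [  0.        , 458.98705932, 207.14167974],
       [  0.        ,   0.        ,   1.        ]]), 'eye': array([ 1.2134836 , -0.30773722,  0.99822833]), 'rotation': array([-2.14897913, -1.37604149,  0.4679782 ])}
wrist {'intrinsics': array([[346.2949157 ,   0.        , 282.28773585],
       [  0.        , 346.2949157 , 210.89149495],
       [  0.        ,   0.        ,   1.        ]]), 'T_tool_cam': array([[ 6.22426192e-04, -9.69890999e-01, -2.43538626e-01,
         6.57438727e-02],
       [ 9.99999802e-01,  5.80181124e-04,  2.45191569e-04,
         1.14878463e-03],
       [-9.65125824e-05, -2.43538730e-01,  9.69891168e-01,
        -1.45321965e-01],
       [ 0.00000000e+00,  0.00000000e+00,  0.00000000e+00,
         1.00000000e+00]])}
```

View pics/top.png

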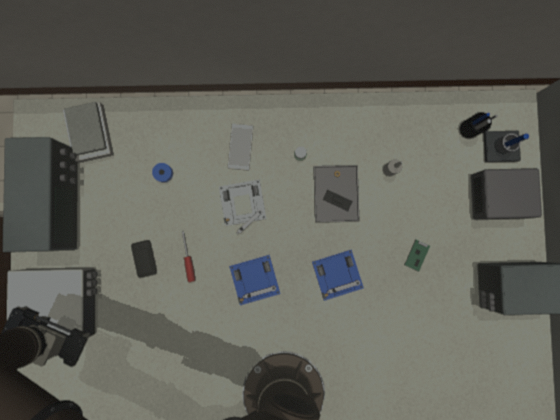

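View pics/scene.png

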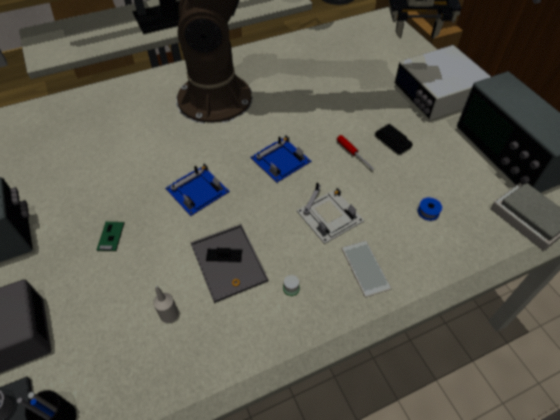

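The top view shows the aluminium carrier at about (242,203), with its keeper swung open to (262,212). The tray is at (336,193), the cover at (338,201) and the ring at (337,174). The scene view agrees: carrier (330,213), keeper post (318,187), cover (224,255). The blue carriers are decoys.

```bash
cat > h.py <<'E'
from cell import *
import cv2,numpy as np
from scipy.spatial.transform import Rotation as R
def cam(n,s=None):
    p=camera_params(n);K=p["intrinsics"]
    if n=="wrist":
        s=s or observe();T=np.eye(4);T[:3,:3]=R.from_rotvec(s["ee_rot"]).as_matrix();T[:3,3]=s["position"]
        T=T@p["T_tool_cam"];return K,T[:3,3],T[:3,:3]
    r=np.array(p["rotation"]);return K,np.array(p["eye"]),(R.from_rotvec(r).as_matrix() if r.shape==(3,) else r)
def ray(c,uv,z):
    K,e,M=c;d=M@np.linalg.solve(K,[uv[0],uv[1],1]);return e+d*(z-e[2])/d[2]
def proj(c,P):
    K,e,M=c;q=K@(M.T@(np.asarray(P)-e));return q[:2]/q[2]
def state():
    s=observe();M=R.from_rotvec(s["ee_rot"]).as_matrix()
    print("t",round(float(s["clock"]),2),"pos",np.round(s["position"],4),"toolx yaw",round(float(np.arctan2(M[1,0],M[0,0])),4),"z",np.round(M[:,2],3),"F",np.round(s["force"],1),"w",round(float(s["width"])*.0918,4),"g",round(float(s["gripper_force"]),1),"j",np.round(s["joints"],2))
    return s,M
def delta(P,yaw):
    "tool-frame shift to world P and turn about tool z to get tool-x yaw"
    s,M=state();d=M.T@(np.asarray(P)-s["position"]);y=np.arctan2(M[1,0],M[0,0])
    print("shift",np.round(d,4),"rz",round(float(-((yaw-y+np.pi)%(2*np.pi)-np.pi)),4))
E
python3 - <<'E'
from h import *
c=cam("top")
for n,uv,z in [("carrier",(242,203),.005),("tray",(336,193),.014),("cover",(338,201),.02),("post",(262,212),.045),("ring",(337,174),.01),("flask",(395,165),.14)]:print(n,ray(c,uv,z).round(3))
a=cv2.imread("pics/top.png");b=cv2.imread("pics/scene.png")
A=cv2.resize(a[150:240,210:370],None,fx=5,fy=5,interpolation=2)
cv2.imwrite("pics/c1.png",cv2.convertScaleAbs(A,alpha=1.5))
state()
E
```

```text
carrier [0.597 0.116 0.005]
tray [ 0.621 -0.183  0.014]
cover [ 0.595 -0.188  0.02 ]
post [0.564 0.052 0.045]
ring [ 0.682 -0.189  0.01 ]
flask [ 0.686 -0.34   0.14 ]
t 0.1 pos [0.2592 0.5683 0.237 ] toolx yaw 2.7137 z [-0.    -0.001 -1.   ] F [ 0.6 -0.3 -0.2] w 0.0916 g 0.0 j [-1.25  0.44  0.02  1.57 -0.01  1.13 -0.08]
```

View pics/c1.png

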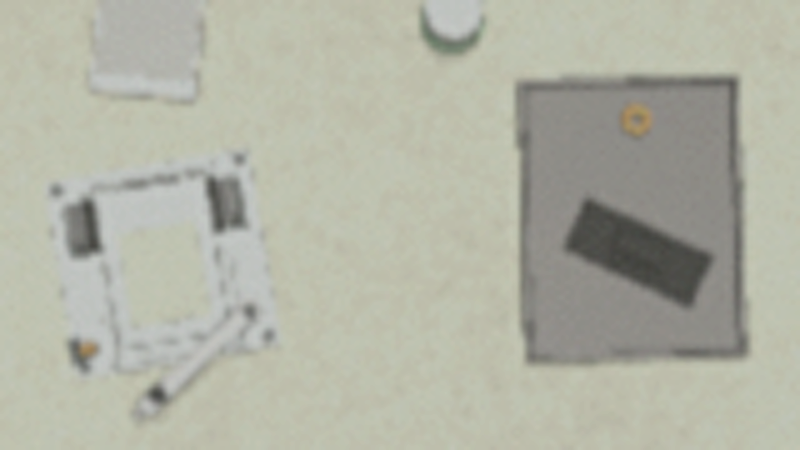

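The crop shows the carrier base corners at about (50,180), (245,150), (280,345) and (85,378), the hinge at (250,312) and the post near (155,395). The clips are at (82,228) and (228,203). The cover's long axis runs from (577,225) to (702,283).

Run:
```python
from h import *
c=cam("top")
f=lambda u,v,z:ray(c,(210+u/5,150+v/5),z)
q=[f(*p,.005) for p in((50,180),(245,150),(280,345),(85,378))]
print(np.round(q,3),"mid",np.mean(q,0).round(3),[round(np.linalg.norm(q[i]-q[i-1]),3) for i in range(4)])
d=(q[0]-q[3]+q[1]-q[2]);print("yaw",np.arctan2(d[1],d[0]))
h=f(250,312,.02);p=f(155,395,.045);print("hinge",h,"post",p,np.linalg.norm((h-p)[:2]))
print("cover",f(639,253,.02))
d=f(702,283,.02)-f(577,225,.02);print("covdir",np.arctan2(-d[1],-d[0]))
delta([p[0],p[1],.22],2.31)
```

```text
[[0.653 0.185 0.005]
 [0.669 0.06  0.005]
 [0.544 0.041 0.005]
 [0.526 0.165 0.005]] mid [0.598 0.113 0.005] [np.float64(0.128), np.float64(0.126), np.float64(0.127), np.float64(0.125)]
yaw 0.1573236446415044
hinge [0.56462675 0.05867695 0.02      ] post [0.51316741 0.11719465 0.045     ] 0.07792550773339604
cover [ 0.596328   -0.18738971  0.02      ]
covdir 1.1114901216022885
t 0.1 pos [0.2592 0.5683 0.237 ] toolx yaw 2.7137 z [-0.    -0.001 -1.   ] F [ 0.6 -0.3 -0.2] w 0.0916 g 0.0 j [-1.25  0.44  0.02  1.57 -0.01  1.13 -0.08]
shift [-0.4183 -0.305   0.0175] rz 0.4037
```

```bash
python3 -m pendant '[-0.0465,-0.034,0.002,0,0,0,0.04,-0.0465,-0.034,0.002,0,0,0,0.04,-0.0465,-0.034,0.002,0,0,0,0.04,-0.0465,-0.034,0.002,0,0,0,0.04,-0.0465,-0.034,0.002,0,0,0,0.04,-0.0465,-0.034,0.002,0,0,0,0.04,-0.0465,-0.034,0.002,0,0,0,0.04,-0.0465,-0.034,0.002,0,0,0,0.04,-0.0465,-0.034,0.002,0,0,0.135,0.04]' 20
python3 -m pendant '[0,0,0,0,0,0.135,0.04,0,0,0,0,0,0.135,0.04,0,0,0,0,0,0,0.04]'
python3 - <<'E'
from h import *
s,M=state();c=cam("wrist",s);a=get_image("wrist");cv2.imwrite("pics/w1.png",a[:,:,::-1])
for P in [(.513,.117,.045),(.565,.059,.02),(.653,.185,.005)]:print(proj(c,P))
E
```

```text
clock: 1.23
position: [0.5137, 0.1148, 0.2196]
ee_rot: [-0.876, -3.017, -0.0]
force: [1.6, 0.0, -0.6]
width: 0.436
gripper_force: 0.0
clock: 1.6
position: [0.5129, 0.1165, 0.2194]
ee_rot: [-1.27, -2.873, 0.001]
force: [0.2, 0.4, -0.1]
width: 0.432
gripper_force: 0.0
t 1.6 pos [0.5129 0.1165 0.2194] toolx yaw 2.3094 z [-0.001 -0.    -1.   ] F [ 0.2  0.4 -0.1] w 0.0397 g 0.0 j [-0.56  0.29  0.3   1.86 -0.1   1.01  0.52]
[281.93934327 196.09334363]
[281.39760992 262.94553688]
[419.67800048 228.52029865]
```

View pics/w1.png

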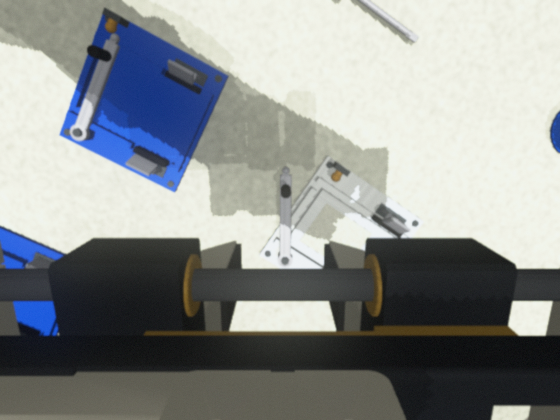

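The wrist view shows the post top at about (286,190), the hinge pin at (285,261) and the base corner at (418,224). All three are a few pixels from the predictions.

Run:
```python
from h import *
s,M=state();c=cam("wrist",s)
p=ray(c,(286,190),.045);h=ray(c,(285,261),.021);k=ray(c,(418,224),.005);print(p,h,k,np.linalg.norm((p-h)[:2]),"yaw",np.arctan2(*(p-h)[1::-1]))
delta([p[0],p[1],.034],np.arctan2(*(p-h)[1::-1]))
```

```text
t 1.65 pos [0.5129 0.1167 0.2195] toolx yaw 2.312 z [-0. -0. -1.] F [ 0.6 -0.6 -0.1] w 0.0399 g 0.0 j [-0.56  0.29  0.3   1.86 -0.1   1.01  0.52]
[0.51188816 0.12401155 0.045     ] [0.56622405 0.06378999 0.021     ] [0.64773692 0.18771164 0.005     ] 0.08111118328422402 yaw 2.3048621446070103
t 1.65 pos [0.5129 0.1167 0.2195] toolx yaw 2.312 z [-0. -0. -1.] F [ 0.6 -0.6 -0.1] w 0.0399 g 0.0 j [-0.56  0.29  0.3   1.86 -0.1   1.01  0.52]
shift [0.006  0.0043 0.1855] rz 0.0071
```

```bash
python3 -m pendant '[0.0035,0.003,0.055,0,0,0,0.04,0,0,0.055,0,0,0,0.04,0,0,0.055,0,0,0,0.04,0,0,0.02,0,0,0,0.04,0,0,0,0,0,0,0.012,0,0,0,0,0,0,0.006,0,0,0,0,0,0,0.006,0,0,0,0,0,0,0.006]' 6
python3 - <<'E'
from h import *
state()
E
```

```text
clock: 2.65
position: [0.5137, 0.1215, 0.0358]
ee_rot: [1.27, 2.872, 0.002]
force: [0.4, -0.2, 3.7]
width: 0.107
gripper_force: 6.0
t 2.65 pos [0.5137 0.1215 0.0358] toolx yaw 2.3091 z [ 0.002  0.001 -1.   ] F [ 0.4 -0.2  3.7] w 0.0098 g 6.0 j [-0.5   0.55  0.22  2.03 -0.21  0.59  0.61]
```

```bash
python3 -m pendant '[-0.00015,0.0049,0,0,0,0.0625,0.006,-0.00015,0.0049,0,0,0,0.0625,0.006,-0.00015,0.0049,0,0,0,0.0625,0.006,-0.00015,0.0049,0,0,0,0.0625,0.006,-0.00015,0.0049,0,0,0,0.0625,0.006,-0.00015,0.0049,0,0,0,0.0625,0.006]' 12
python3 -m pendant '[-0.00015,0.0049,0,0,0,0.0625,0.006,-0.00015,0.0049,0,0,0,0.0625,0.006]'
python3 - <<'E'
from h import *
s,M=state();print(M.T@s["force"])
E
```

```text
clock: 3.4
position: [0.5389, 0.1364, 0.0357]
ee_rot: [1.786, 2.583, 0.002]
force: [0.1, -2.3, 4.3]
width: 0.104
gripper_force: 12.0
clock: 3.65
position: [0.5479, 0.1392, 0.0357]
ee_rot: [1.944, 2.467, 0.001]
force: [-1.9, -3.0, 6.1]
width: 0.103
gripper_force: 12.0
t 3.65 pos [0.5479 0.1392 0.0357] toolx yaw 1.8067 z [ 0.001  0.    -1.   ] F [-1.9 -3.   6.1] w 0.0094 g 12.0 j [-0.6   0.61  0.37  1.94 -0.34  0.65  0.22]
[-2.4373912  -2.51949599 -6.13568106]
```

```bash
for i in 1 2 ; do python3 -m pendant '[-0.0001,0.0025,-0.0003,0,0,0.03,0.006,-0.0001,0.0025,0,0,0,0.03,0.006]' >/dev/null
python3 - <<'E'
from h import *
s,M=state();print(M.T@s["force"])
E
done
```

```text
t 3.9 pos [0.5528 0.1401 0.0357] toolx yaw 1.7475 z [ 0.001  0.    -1.   ] F [-0.1 -2.8  6.9] w 0.0095 g 12.0 j [-0.61  0.61  0.39  1.93 -0.36  0.66  0.17]
[-2.72194875 -0.61158169 -6.85385331]
t 4.15 pos [0.5546 0.1403 0.0352] toolx yaw 1.6873 z [-0.005 -0.001 -1.   ] F [-12.   -4.3  15.3] w 0.0094 g 12.0 j [-0.62  0.62  0.4   1.92 -0.37  0.68  0.13]
[ -2.90040544 -12.48036604 -15.24076655]
```

```bash
python3 -m pendant '[0,-0.0015,0,0,0,0,0.03,0,0,0,0,0,0,0.03,0,0,0.0,0,0,0,0.03,0,0,-0.05,0,0,0,0.03,0,0,-0.055,0,0,0,0.03,0,0,-0.055,0,0,0,0.03,-0.048,0.0095,-0.055,0,0,0,0.03,-0.048,0.0095,0,0,0,0,0.03,-0.048,0.0095,0,0,0,0,0.03,0,0,0,0,0,0,0.03]'
python3 - <<'E'
from h import *
s,M=state();c=cam("wrist",s);a=get_image("wrist");cv2.imwrite("pics/w2.png",cv2.resize(a[:260,100:500,::-1],None,fx=2,fy=2,interpolation=2))
E
```

```text
clock: 5.4
position: [0.5993, 0.0029, 0.2425]
ee_rot: [2.093, 2.339, -0.001]
force: [0.1, -0.2, -0.1]
width: 0.329
gripper_force: 0.0
t 5.4 pos [0.5993 0.0029 0.2425] toolx yaw 1.6818 z [ 0.001 -0.002 -1.   ] F [ 0.1 -0.2 -0.1] w 0.0302 g 0.0 j [-0.49  0.42  0.57  1.67 -0.24  1.13  0.25]
```

View pics/w2.png

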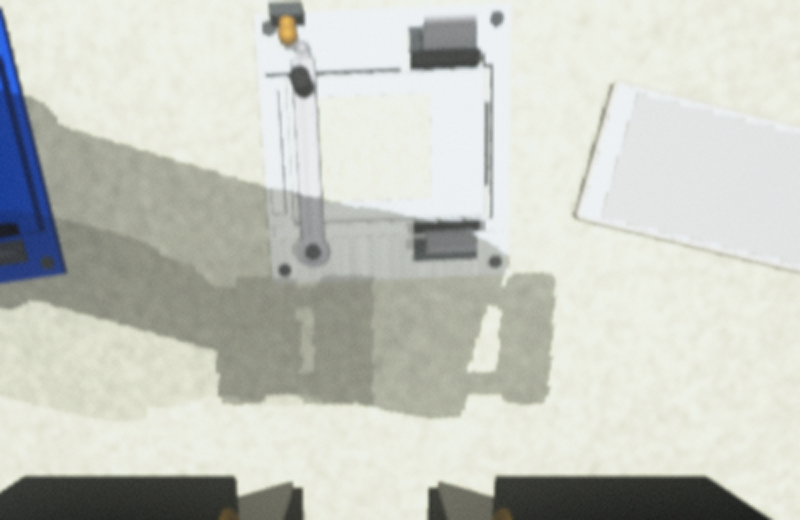

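The bar is shut, with its tip at the brass ball (crop 288,28). The corner screws are at crop (497,18), (495,262), (285,270) and (267,28), and the clips are around (450,35) and (445,243).

Run:
```python
from h import *
s,M=state();c=cam("wrist",s)
f=lambda u,v,z:ray(c,(100+u/2,v/2),z)
q=np.array([f(497,18,.006),f(495,262,.006),f(285,270,.006),f(267,28,.006)])
print(q.round(4),[round(np.linalg.norm(q[i]-q[i-1]),4) for i in range(4)],q.mean(0))
dx=q[0]-q[3]+q[1]-q[2];dy=q[0]-q[1]+q[3]-q[2];print("yaws",np.arctan2(dx[1],dx[0]),np.arctan2(dy[1],dy[0])-np.pi/2, np.arctan2(*(q[0]-q[1])[1::-1])-np.pi/2)
h=f(313,252,.022);p=f(302,75,.045);print("hinge",h,"post",p,np.linalg.norm((h-p)[:2]),np.arctan2(*(p-h)[1::-1])-np.pi/2)
# strips/clip edges
print("strip inner",f(410,69,.018),f(480,65,.018),f(410,222,.018),f(480,220,.018))
t=ray(c,(0,0),0)
delta([.596,-.187,.22],1.11)
```

```text
t 5.45 pos [0.5989 0.006  0.2421] toolx yaw 1.6849 z [ 0.    -0.001 -1.   ] F [-0.   0.6 -0. ] w 0.03 g 0.0 j [-0.49  0.42  0.57  1.67 -0.24  1.13  0.25]
[[0.6438 0.1889 0.006 ]
 [0.6617 0.0725 0.006 ]
 [0.5501 0.0554 0.006 ]
 [0.5311 0.1714 0.006 ]] [np.float64(0.1141), np.float64(0.1178), np.float64(0.1129), np.float64(0.1176)] [0.59666433 0.12203931 0.006     ]
yaws 0.15274884268377262 0.15750483957585826 0.15236489454506152
hinge [0.5653145  0.06670877 0.022     ] post [0.55452458 0.143967   0.045     ] 0.07800804935242818 0.1387628953524167
strip inner [0.60365036 0.1583014  0.018     ] [0.63726426 0.16395784 0.018     ] [0.61299875 0.08721371 0.018     ] [0.64849644 0.09229383 0.018     ]
t 5.45 pos [0.5989 0.006  0.2421] toolx yaw 1.6849 z [ 0.    -0.001 -1.   ] F [-0.   0.6 -0. ] w 0.03 g 0.0 j [-0.49  0.42  0.57  1.67 -0.24  1.13  0.25]
shift [-0.1914 -0.0248  0.0222] rz 0.5749
```

```bash
python3 -m pendant '[-0.048,-0.006,0.0055,0,0,0,0.035,-0.048,-0.006,0.0055,0,0,0,0.035,-0.048,-0.006,0.0055,0,0,0,0.035,-0.048,-0.006,0.0055,0,0,0,0.035,0,0,0,0,0,0.144,0.035,0,0,0,0,0,0.144,0.035,0,0,0,0,0,0.144,0.035,0,0,0,0,0,0.143,0.035,0,0,0,0,0,0,0.035,0,0,0,0,0,0,0.035]'
python3 - <<'E'
from h import *
s,M=state();c=cam("wrist",s);a=get_image("wrist");cv2.imwrite("pics/w3.png",cv2.resize(a[100:300,140:420,::-1],None,fx=2,fy=2,interpolation=2))
E
```

```text
clock: 6.7
position: [0.5976, -0.1843, 0.2199]
ee_rot: [-2.663, -1.666, -0.0]
force: [-0.7, -0.6, 0.5]
width: 0.379
gripper_force: 0.0
t 6.7 pos [ 0.5976 -0.1843  0.2199] toolx yaw 1.1182 z [-0.  0. -1.] F [-0.7 -0.6  0.5] w 0.0348 g 0.0 j [-0.26  0.52  0.73  1.64 -0.37  1.13  0.11]
```

View pics/w3.png

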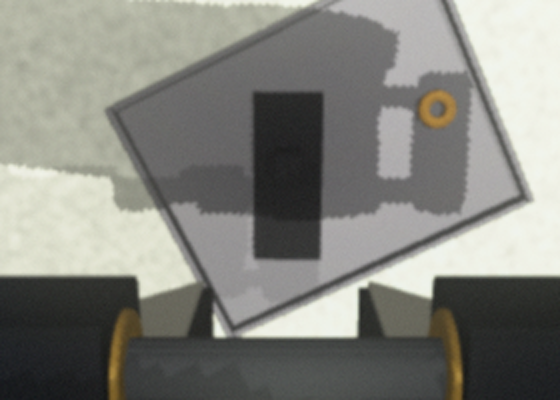

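The cover plate outline in the crop is (253,92), (322,92), (321,259) and (253,258), so it is already square to the tool.

Run:
```python
from h import *
s,M=state();c=cam("wrist",s)
f=lambda u,v,z:ray(c,(140+u/2,100+v/2),z)
q=np.array([f(253,92,.008),f(322,92,.008),f(321,259,.008),f(253,258,.008)])
print(q.round(4),[round(np.linalg.norm(q[i]-q[i-1]),4) for i in range(4)],q.mean(0))
d=q[0]-q[3]+q[1]-q[2];y=np.arctan2(d[1],d[0]);print(y)
m=q.mean(0);delta([m[0],m[1],.032],y)
```

```text
t 6.75 pos [ 0.5975 -0.1846  0.22  ] toolx yaw 1.1173 z [-0.  0. -1.] F [ 0.2  0.2 -0.8] w 0.0353 g 0.0 j [-0.26  0.52  0.73  1.64 -0.37  1.13  0.11]
[[ 0.6018 -0.1373  0.008 ]
 [ 0.6333 -0.1526  0.008 ]
 [ 0.5951 -0.2327  0.008 ]
 [ 0.5623 -0.2161  0.008 ]] [np.float64(0.0882), np.float64(0.0351), np.float64(0.0887), np.float64(0.0367)] [ 0.59813838 -0.18467056  0.008     ]
1.1158928343356072
t 6.75 pos [ 0.5975 -0.1846  0.22  ] toolx yaw 1.1173 z [-0.  0. -1.] F [ 0.2  0.2 -0.8] w 0.0353 g 0.0 j [-0.26  0.52  0.73  1.64 -0.37  1.13  0.11]
shift [0.0002 0.0006 0.188 ] rz 0.0014
```

```bash
python3 -m pendant '[0,0.0005,0.055,0,0,0,0.035,0,0,0.055,0,0,0,0.035,0,0,0.055,0,0,0,0.035,0,0,0.032,0,0,0,0.035,0,0,0,0,0,0,0.035,0,0,0,0,0,0,0.01,0,0,0,0,0,0,0.01,0,0,0,0,0,0,0.01,0,0,0,0,0,0,0.01]' 45
python3 -m pendant '[0,0,-0.01,0,0,0,0.01,0,0,-0.05,0,0,0,0.01,0,0,-0.05,0,0,0,0.01,0,0,-0.05,0,0,0,0.01,0,0,0,0,0,0,0.01]'
python3 - <<'E'
from h import *
delta([.626,.123,.18],np.pi/2+.152)
E
```

```text
clock: 7.88
position: [0.5981, -0.1855, 0.0235]
ee_rot: [2.666, 1.661, 0.001]
force: [-0.4, 1.0, 2.5]
width: 0.144
gripper_force: 45.0
clock: 8.5
position: [0.5998, -0.1869, 0.1877]
ee_rot: [2.663, 1.657, 0.008]
force: [-0.2, 0.7, -1.1]
width: 0.147
gripper_force: 45.0
t 8.5 pos [ 0.5998 -0.1869  0.1877] toolx yaw 1.1134 z [ 0.007 -0.002 -1.   ] F [-0.2  0.7 -1.1] w 0.0135 g 45.0 j [-0.25  0.55  0.71  1.67 -0.4   1.06  0.13]
shift [ 0.2896 -0.1134  0.0074] rz -0.6094
```

```bash
python3 -m pendant '[0.0483,-0.0189,0,0,0,0,0.01,0.0483,-0.0189,0,0,0,0,0.01,0.0483,-0.0189,0,0,0,0,0.01,0.0483,-0.0189,0,0,0,0,0.01,0.0483,-0.0189,0,0,0,0,0.01,0.0483,-0.0189,0,0,0,0,0.01,0,0,0,0,0,-0.152,0.01,0,0,0,0,0,-0.152,0.01,0,0,0,0,0,-0.152,0.01,0,0,0,0,0,-0.152,0.01]'
python3 -m pendant '[0,0,0.04,0,0,0,0.01,0,0,0.04,0,0,0,0.01,0,0,0,0,0,0,0.01,0,0,0,0,0,0,0.01]'
python3 - <<'E'
from h import *
delta([.626,.123,.0375],np.pi/2+.152)
s=observe();c=cam("wrist",s);a=get_image("wrist");cv2.imwrite("pics/w4.png",a[:,:,::-1]);print(s["position"])
t=cam("top");b=get_image("top")
cv2.imwrite("pics/t4.png",b[:,:,::-1])
r=R.from_euler('z',.152).as_matrix()
for P in [(30,40,18),(30,-40,18),(60,59,6),(60,-59,6),(-60,59,6),(30,50,38)]:
    W=np.array([.5965,.1185,0])+r@(np.array(P)/1000);print(P,proj(c,W).round(),W.round(4))
E
```

```text
clock: 9.75
position: [0.6233, 0.1245, 0.1822]
ee_rot: [-2.041, -2.387, 0.002]
force: [0.1, -0.3, -0.2]
width: 0.149
gripper_force: 45.0
clock: 10.25
position: [0.6245, 0.1244, 0.1041]
ee_rot: [2.048, 2.382, 0.001]
force: [0.0, 0.4, -0.2]
width: 0.148
gripper_force: 45.0
t 10.25 pos [0.6245 0.1244 0.1041] toolx yaw 1.7215 z [ 0.001 -0.    -1.   ] F [ 0.   0.4 -0.2] w 0.0136 g 45.0 j [-0.61  0.62  0.5   1.72 -0.37  0.9   0.2 ]
shift [-0.0016  0.0012  0.0666] rz -0.0013
[0.62448744 0.12438436 0.10406607]
(30, 40, 18) [284. 167.] [0.6201 0.1626 0.018 ]
(30, -40, 18) [284. 278.] [0.6322 0.0835 0.018 ]
(60, 59, 6) [328. 137.] [0.6469 0.1859 0.006 ]
(60, -59, 6) [323. 294.] [0.6647 0.0693 0.006 ]
(-60, 59, 6) [153. 138.] [0.5283 0.1677 0.006 ]
(30, 50, 38) [284. 155.] [0.6186 0.1725 0.038 ]
```

View pics/w4.png

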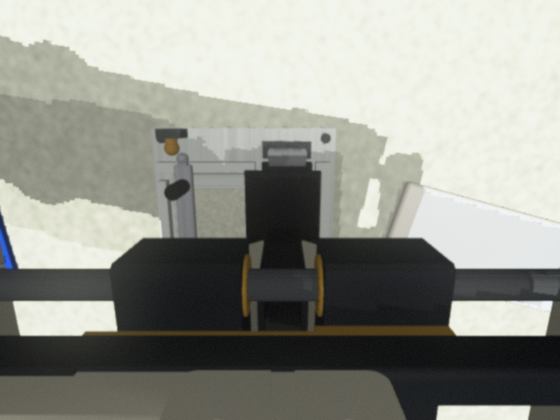

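The wrist view shows the cover plate centred at column 283, the +y clip centred at about column 287 and the base screw at (325,138), where it was predicted. I'll shift about 2 mm along tool y and descend.

```bash
python3 -m pendant '[-0.001,0.0018,0.02,0,0,0,0.01,0,0,0.02,0,0,0,0.01,0,0,0.006,0,0,0,0.01,0,0,0,0,0,0,0.01]'
python3 - <<'E'
from h import *
delta([.626,.123,.0375],np.pi/2+.152)
E
```

```text
clock: 10.85
position: [0.6254, 0.1237, 0.0561]
ee_rot: [-2.047, -2.382, 0.002]
force: [-0.7, 0.5, 0.6]
width: 0.148
gripper_force: 45.0
t 10.85 pos [0.6254 0.1237 0.0561] toolx yaw 1.7215 z [-0.002 -0.001 -1.   ] F [-0.7  0.5  0.6] w 0.0136 g 45.0 j [-0.58  0.68  0.47  1.74 -0.4   0.81  0.23]
shift [-0.0007  0.0005  0.0186] rz -0.0013
```

```bash
for i in 1 2 3 4 5; do python3 -m pendant '[0,0,0.0015,0,0,0,0.01,0,0,0.0015,0,0,0,0.01,0,0,0,0,0,0,0.01]' 58 | egrep 'pos|force'; done
```

```text
position: [0.626, 0.1239, 0.0542]
force: [0.0, -0.3, -0.0]
gripper_force: 58.0
position: [0.6258, 0.1238, 0.0509]
force: [-0.8, 0.2, -1.0]
gripper_force: 58.0
position: [0.6259, 0.1237, 0.0479]
force: [0.2, -0.4, -0.5]
gripper_force: 58.0
position: [0.6262, 0.1233, 0.0451]
force: [0.8, -3.6, 0.0]
gripper_force: 58.0
position: [0.6263, 0.1231, 0.0422]
force: [0.3, -5.6, 3.1]
gripper_force: 58.0
```

```bash
for i in 1 2 3 ; do python3 -m pendant '[-0.0006,0,0.001,0,0,0,0.01,0,0,0.001,0,0,0,0.01,0,0,0,0,0,0,0.01]' | egrep 'pos|force'; done
```

```text
position: [0.6266, 0.1229, 0.0406]
force: [0.6, -5.0, 7.6]
gripper_force: 58.0
position: [0.6253, 0.1237, 0.0374]
force: [-1.1, -0.1, -0.4]
gripper_force: 58.0
position: [0.626, 0.1227, 0.0361]
force: [-2.1, 1.3, 2.3]
gripper_force: 58.0
```

```bash
for i in 1 2 ; do python3 -m pendant '[0,0,0.001,0,0,0,0.01,0,0,0,0,0,0,0.01,0,0,0,0,0,0,0.01]' | egrep 'pos|force'; done
```

```text
position: [0.6262, 0.1225, 0.0352]
force: [-1.2, 3.4, 5.1]
gripper_force: 58.0
position: [0.6263, 0.1224, 0.0344]
force: [-2.4, 3.5, 7.3]
gripper_force: 58.0
```

```bash
python3 -m pendant '[0.0006,0,0.0004,0,0,0,0.01,0,0,0,0,0,0,0.01,0,0,0,0,0,0,0.01,0,0,0,0,0,0,0.01]' | egrep 'pos|force|clock'
python3 - <<'E'
from h import *
F=[]
for i in range(3):
    a=get_image("wrist");F.append(observe()["force"])
print(np.round(F,1));b=get_image("scene");t=get_image("top")
C=lambda m,y,x:cv2.resize(m[y:y+90,x:x+130,::-1],(400,277),interpolation=2)
cv2.imwrite("pics/fin.png",np.vstack([np.hstack([C(b,165,265),C(t,160,180)]),cv2.resize(a[90:250,100:440,::-1],(800,320))]))
E
```

```text
clock: 15.1
position: [0.6263, 0.1224, 0.034]
force: [-1.5, 0.7, 8.1]
gripper_force: 58.0
[[-2.6  2.   6.3]
 [-2.   1.2  7.7]
 [-2.4  1.7  6.8]]
```

View pics/fin.png

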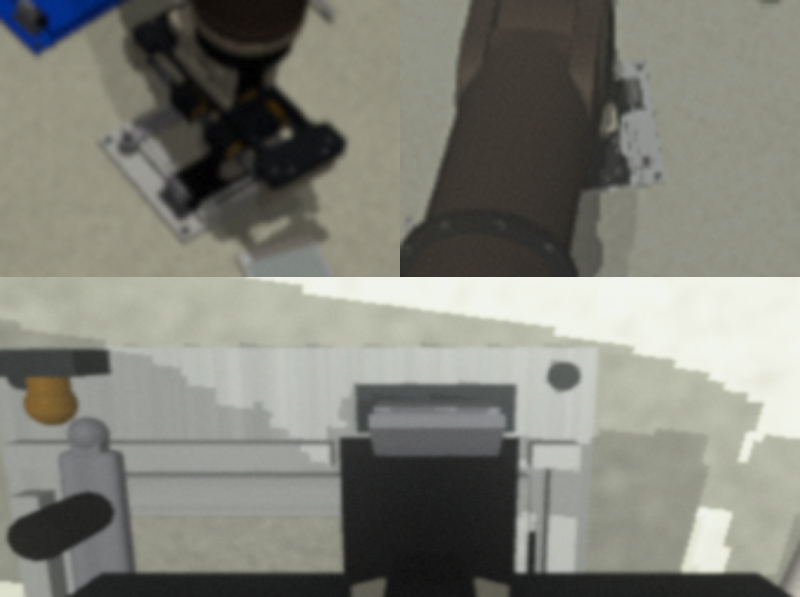

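The clip's catch sits over the cover's end and the keeper is at its detent. I'll check the cover's x offset by ray casting.

Run:
```python
from h import *
s,M=state();c=cam("wrist",s)
f=lambda u,v,z:(M.T@(ray(c,(100+u*.425,90+(v-277)*.5),z)-s["position"])*1000).round(1)
print("plate",f(342,470,.0185),f(518,470,.0185));print("screw",f(564,376,.006))
print("edge",f(597,420,.005));print("clip",f(370,425,.03),f(504,425,.03));print("clipbase",f(355,400,.006),f(517,400,.006));print("post",f(95,500,.045), "tip", f(90,430,.02))
delta([.626,.123,.034],np.pi/2+.152)
```

```text
t 15.35 pos [0.6263 0.1224 0.034 ] toolx yaw 1.7215 z [ 0. -0. -1.] F [-2.1  1.8  7.7] w 0.0135 g 58.0 j [-0.57  0.71  0.45  1.76 -0.42  0.77  0.24]
plate [ 37.9 -17.1  15.5] [38.  18.1 15.5]
screw [59.1 28.4 28. ]
edge [48.3 36.  29.1]
clip [ 49.8 -10.5   4. ] [49.8 14.   4. ]
clipbase [ 53.3 -15.3  28. ] [53.3 18.7 28. ]
post [ 36.6 -56.1 -11. ] tip [ 47.5 -66.   14. ]
t 15.35 pos [0.6263 0.1224 0.034 ] toolx yaw 1.7215 z [ 0. -0. -1.] F [-2.1  1.8  7.7] w 0.0135 g 58.0 j [-0.57  0.71  0.45  1.76 -0.42  0.77  0.24]
shift [ 0.0006 -0.0002  0.    ] rz -0.0013
```

```bash
python3 -m pendant '[0,0,0.0004,0,0,0,0.01,0,0,0,0,0,0,0.01,0,0,0,0,0,0,0.01,0,0,0,0,0,0,0.01]' | egrep 'pos|force|clock'
python3 -m pendant '[0,0,0,0,0,0,0.01,0,0,0,0,0,0,0.01]' | egrep 'pos|force'
python3 -c "
from cell import *
print(observe()['force']);sign_off()"
```

```text
clock: 15.85
position: [0.6263, 0.1225, 0.0337]
force: [-2.7, 2.1, 8.8]
gripper_force: 58.0
position: [0.6263, 0.1224, 0.0337]
force: [-3.0, 0.8, 8.9]
gripper_force: 58.0
[-2.98174854  0.76731069  8.9406932 ]
the job is handed in; nothing more can be done
```

I swung the keeper bar shut to its stop and snapped the clip cover onto its seat. I handed the job in after about 16 s with the gripper still pushing down at about 9 N, a little over the 8 N asked. By the last picture the cover sits about 1 mm off the seat's centre in x. I didn't handle anything else on the bench, but I didn't compare it with the first pictures before handing in.

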